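# Open the garlic pot

### The job

Open the terracotta pot: lift its lid off and set it down gently on the round cork trivet, knob up, flat, and with no part of it reaching over the trivet's edge. Leave the pot standing where it is, and leave the white pot closed.

Things in the scene. Friction and masses are not known exactly. Their poses are not given: they have to be found in the camera images.
- terracotta_lid: Orange-brown lid, 0.2 kg, loose in the terracotta pot's mouth (5 mm play): disc 92 mm wide, 8 mm thick, under it a plug 70 mm wide, 6 mm deep. Origin: centre of the plug's underside, z up. Disc top at z = 14 mm; wooden knob in the middle: neck 20 mm wide from 14 to 26 mm, round head 28 mm wide from 26 to 46 mm. On the pot its origin is 59 mm above the pot's; it lifts straight off.
- terracotta_pot: Round orange-brown terracotta pot that stands loose on the worktop, 92 mm in diameter, 65 mm high (105 mm to the top of the knob with its lid on), 0.8 kg, open mouth 80 mm wide; three garlic bulbs inside. Origin: centre of its underside, on the worktop; z up.
- trivet: Round flat cork trivet (light brown disc), 170 mm in diameter and 8 mm thick, fixed on the worktop. Origin: centre of its underside, z up; its top is at z = 8 mm.
- white_lid: White lid with the same shape, size, knob and origin as the terracotta one. It lies loose on a white pot of the same shape and size as the terracotta pot, its origin 59 mm above the worktop; it is to stay there.

How it is judged:
By the outcome, as a careful person would: the job done as asked, in the order asked, and still so for the second after the job is handed in, with the robot touching nothing.
It also fails if it takes over 35 s, if anything falls off the work surface, if the arm or the gripper's body presses on something with over 40 N, if the wrist force passes 120 N, or if a joint passes its speed limit or range.

### The arm

A 7-joint arm with a two-finger parallel gripper is mounted at the origin on a cart in front of the work surface, level with it; the furniture and walls round the work are solid. World frame = base frame: x ahead of the robot, y to its left, z up, the work surface at z = 0. Lengths are in m, angles in degrees, forces in N, time in s.
With the tool pointing down it reaches from about 0.425 to 0.875 m from the base axis. Payload 4.7 kg.
Tool frame: the origin (TCP) lies at the very end of the fingers, on their centre line; the grasp point (between the pads) lies 19 mm behind it; z points along the fingers, y is the line along which they close (so a half turn about z gives the same grasp; the last joint's range is limited). The gripper opens to 87 mm and grips with 3 to 60 N. Pads are 19 mm wide; open, the fingers measure 117 mm over their backs; the gripper's body (75 mm by 190 mm) begins 51 mm behind the grasp point.
Start: joints at [0.808, 18.392, -4.016, 83.108, 1.295, 78.541, -3.26], TCP at [0.65, -0, 0.184] pointing down, gripper open.
Joint ranges: [-163.93, 163.93], [-17.29, 119.83], [-79.2, 71.16], [3.27, 140.29], [-89.18, 269.18], [5.43, 117.66], [-154.24, 154.24]. Speed limits (degrees/s): [147.25, 147.25, 180, 180, 180, 180, 180].

### API

Orientations are given as [roll, pitch, yaw] about the fixed x, y, z axes, in that order (R = Rz(yaw) Ry(pitch) Rx(roll)).
In Python, from cell import get_obs, eyes, env gives the robot as it stands.
- The arm moves only by the tool servo_tool, never from a script. Its argument "series" is a list that holds one entry, the list of rows, each a list of 7 numbers: the shift along the tool's x, y, z in units of 300 mm (1.0 is 300 mm), then the turn, a rotation vector about the tool's x, y, z in units of pi rad (1.0 is pi rad), then the opening, from 0 (shut) to 1 (fully open). In form: [[[tx, ty, tz, wx, wy, wz, gripper], ...]]. A call has 1 to 12 rows; each row is the pose to reach, as a shift and turn from the pose commanded when the call began, along the tool's axes at that moment, turning the shorter way round; what a row does not reach only later rows make up. A row lasts 1/12 s, in which the tool goes at most 41.7 mm and 7.16 degrees, less where a joint would pass 70% of its speed; a pose out of reach is approached as far as the arm can. A call with a number of a shift or a turn outside -1 to 1 is refused whole. A call with a gripper value outside its range is refused whole. The fingers move at their own pace and stop on an object; "grip_force" is the grip in N (left out, the last holds). Time passes only in rows, so rows that repeat a pose let the fingers close. It gives the time, the measured TCP pose, the force, the opening and the grip force at its end, in the units of the state.
- get_obs(): the state, without advancing time (a new reading comes with each control period).
- eyes.read_camera(name): name is "scene" or "side" or "wrist"; returns a dict with "frame" (420x560x3 uint8, red, green, blue), "depth" (420x560 float32, m along the optical axis (not along the pixel's ray), 0 where there is no reading), "fx", "fy", "cx", "cy" (pixels), "origin" and "rotation" of the camera in the world; the wrist camera has in their place "mount" (4x4, takes a point from camera to tool coordinates, whose origin is the TCP and whose axes are the flange's). Camera axes: x right, y down, z forward; pixel columns grow to the right and rows downward; lengths in m; the calibration is good to about 2 mm. The wrist camera is an equidistant fisheye: a pixel r from the principal point sees the ray r / f radians off the axis. A picture is of the moment at which its call begins: read the wrist's pose just before it.
- env.sign_off(): hands the job in; it is judged then, once.
The state is a dict: "time_s": time; "qpos": joint angles; "joint_velocities": joint speeds; "effort": joint torques, N m; "tool_pos": TCP position; "tool_rot": TCP orientation; "force": force on the tool from outside, world axes, zero at the start; "wrist_torque": the same for the moment, N m; "grip_width": finger opening in m; "grasp_force": force on a finger pad.
Only numpy, scipy, OpenCV 4.12 (cv2) and the standard library are available. Lean on these libraries where they do the work, as an engineer would, in place of code of your own. Each camera call takes 0.05 s, during which the arm holds its last target. There are 200 camera calls.

## Working session

There is one attempt and no reset: what is moved stays moved. The work goes in short steps, Python scripts to look and compute and a tool call to move; the robot and the scene stay as the last step left them, time stands still between calls to the robot, and variables do not carry over. Pictures are saved under pics/ and viewed, at most 10 in all, crops included, and the job is handed in when it is done.

Besides the shell and the picture viewer there is one more tool, called as name(argument=value, ...) on one line, values as JSON. servo_tool: Moves the arm, as the interface text tells. Shifts and turns lie within -1 to 1; 1 stands for 300 mm of shift or pi rad of turn. Its arguments: {"type":"object","properties":{"series":{"type":"array"},"grip_force":{"type":"number"}},"required":["series"]}

```bash
mkdir -p pics
cat > h.py <<'E'
import numpy as np,cv2
from cell import get_obs,eyes,env
def cloud(c):
    v,u=np.mgrid[0:420,0:560]; d=c['depth']
    P=np.stack([(u-c['cx'])/c['fx']*d,(v-c['cy'])/c['fy']*d,d],-1)
    return P@np.array(c['rotation']).T+np.array(c['origin'])
E
python3 - <<'E'
from h import *
o=get_obs();print(o)
ims=[]
for n in('scene','side'):
    c=eyes.read_camera(n);np.savez(n,**c);ims.append(c['frame']);print(n,c['origin'],np.round(c['rotation'],2).tolist())
    cv2.imwrite(f'pics/{n}.png',c['frame'][...,::-1])
E
```

```text
{'time_s': 0.0, 'qpos': array([ 0.80786137, 18.43828782, -4.01553319, 83.17400785,  1.29494902,
       78.5414636 , -3.26086134]), 'joint_velocities': array([-0.01136661, -0.10245479, -0.04674073,  0.00188747,  0.06601514,
       -0.00380792,  0.02501701]), 'effort': array([-2.58547143e-04, -4.91284704e+01, -4.03903294e-01, -3.12526345e+01,
       -6.40594075e-02,  4.37659642e-02,  1.61017233e-04]), 'tool_pos': array([ 6.49376040e-01, -5.45886791e-05,  1.83078173e-01]), 'tool_rot': array([-1.79891481e+02,  5.71710613e-03,  9.00010039e+01]), 'force': array([-0.88956791, -0.07692841, -0.72611384]), 'wrist_torque': array([-0.01943152, -0.01551208,  0.03152096]), 'grasp_force': 0.0, 'grip_width': 0.0868398826724122}
scene [ 0.25597364 -0.71625984  0.66945303] [-132.33, -0.11, -26.33]
side [0.54142133 0.59916755 0.45469093] [-118.77, -0.06, 178.92]
```

View pics/scene.png

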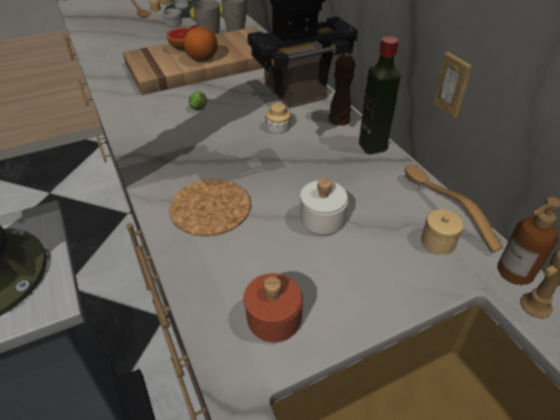

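View pics/side.png

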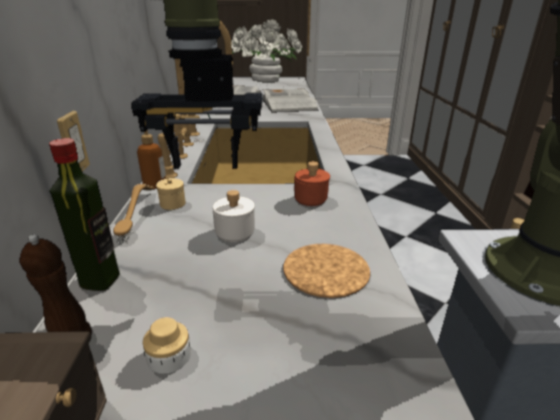

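Scene picture: the terracotta pot is at (273,305) with its knob at (272,287), the white pot at (323,207) and the trivet at (210,206). In the side picture, terracotta is at (312,185), white at (234,215) and the trivet at (327,270).

```bash
cat >> h.py <<'E'
from scipy.spatial.transform import Rotation as R
from scipy.optimize import least_squares
def cloud(c):
    v,u=np.mgrid[0:420,0:560]; d=c['depth']
    P=np.stack([(u-c['cx'])/c['fx']*d,(v-c['cy'])/c['fy']*d,d],-1)
    M=R.from_euler('xyz',c['rotation'],degrees=True).as_matrix()
    return P@M.T+np.array(c['origin'])
def circ(p,r):
    return least_squares(lambda q:np.hypot(*(p-q).T)-r,p.mean(0),loss='soft_l1',f_scale=.002).x
E
python3 - <<'E'
from h import *
B={'scene':{'terr':(235,260,315,345),'white':(292,172,355,237),'triv':(160,170,260,242)},
'side':{'terr':(285,155,340,210),'white':(205,185,265,245),'triv':(275,238,380,300)}}
for n in B:
    c=dict(np.load(n+'.npz'));P=cloud(c);f=c['frame'].astype(float)
    for k,(a,b,x,y) in B[n].items():
        p=P[b:y,a:x].reshape(-1,3);g=f[b:y,a:x].reshape(-1,3);ok=c['depth'][b:y,a:x].ravel()>0
        p,g=p[ok],g[ok];z=p[:,2]
        if k=='triv':
            m=(g[:,0]-g[:,2]>35); q=p[m][:,:2].astype(np.float32)
            (cx,cy),r=cv2.minEnclosingCircle(q)
            # centre by hull fit
            hq=cv2.convexHull(q)[:,0];print(n,k,'enc',cx,cy,r,'hullfit',circ(hq,.085),'z',np.median(z[m]))
        else:
            top=p[(z>.068)&(z<.076)][:,:2].astype(np.float32);h=cv2.convexHull(top)[:,0]
            kn=p[z>.088]
            print(n,k,'disc enc',cv2.minEnclosingCircle(top),'fit',circ(h,.046),'knob mean',kn.mean(0),'top',kn[kn[:,2]>.1].mean(0),'max',z.max(),len(kn))
E
```

```text
scene terr disc enc ((0.4346254765987396, -0.3200991451740265), 0.046406909823417664) fit [ 0.43470685 -0.32052684] knob mean [ 0.43309953 -0.32437694  0.10149262] top [ 0.43398164 -0.32244325  0.10418476] max 0.1073213930794249 309
scene white disc enc ((0.6244789958000183, -0.15089203417301178), 0.04644647613167763) fit [ 0.6247369  -0.15131633] knob mean [ 0.62212932 -0.15493037  0.100578  ] top [ 0.62367528 -0.15276565  0.1043062 ] max 0.10688218480044276 189
scene triv enc 0.43577757477760315 -0.005545369815081358 0.09151293337345123 hullfit [ 0.43610202 -0.00864239] z 0.008089796443324748
side terr disc enc ((0.43417978286743164, -0.3177586495876312), 0.04700738191604614) fit [ 0.43420774 -0.31796604] knob mean [ 0.43452947 -0.31226167  0.09889919] top [ 0.43389118 -0.31532872  0.10343702] max 0.10550514492170199 92
side white disc enc ((0.6241393685340881, -0.14739827811717987), 0.04619547352194786) fit [ 0.62374489 -0.14786349] knob mean [ 0.62318073 -0.14236172  0.098988  ] top [ 0.6236828  -0.14500422  0.10341253] max 0.10584647467324065 131
side triv enc 0.43349072337150574 -0.014451623894274235 0.09152612835168839 hullfit [ 0.43453124 -0.01030835] z 0.007243972684494948
```

servo_tool(series=[[[-1,-0.72,0.1,0,0,0,0.8],[-1,-0.72,0.1,0,0,0,0.8],[-1,-0.72,0.1,0,0,0,0.8],[-1,-0.72,0.1,0,0,0,0.8],[-1,-0.72,0.1,0,0,0,0.8],[-1,-0.72,0.1,0,0,0,0.8],[-1,-0.72,0.1,0,0,0,0.8],[-1,-0.72,0.1,0,0,0,0.8],[-1,-0.72,0.1,0,0,0,0.8],[-1,-0.72,0.1,0,0,0,0.8],[-1,-0.72,0.1,0,0,0,0.8],[-1,-0.72,0.1,0,0,0,0.8]]], grip_force=15)

```text
time_s: 1.1
tool_pos: [0.4343, -0.2994, 0.1539]
tool_rot: [180.0, -0.1, 90.0]
force: [-0.1, 0.9, 0.1]
grip_width: 0.0694
grasp_force: 0.0
```

servo_tool(series=[[[-0.065,0,0.05,0,0,0,0.8],[-0.065,0,0.13,0,0,0,0.8],[-0.065,0,0.19,0,0,0,0.8],[-0.065,0,0.23,0,0,0,0.8],[-0.065,0,0.25,0,0,0,0.8],[-0.065,0,0.253,0,0,0,0.8],[-0.065,0,0.253,0,0,0,0.8]]])

```text
time_s: 1.68
tool_pos: [0.4348, -0.3189, 0.0785]
tool_rot: [180.0, 0.0, 90.1]
force: [0.8, 0.4, -0.3]
grip_width: 0.0694
grasp_force: 0.0
```

Run:
```python
from h import *
c=eyes.read_camera('wrist');a=c['frame'];b=eyes.read_camera('scene')['frame'][220:370,180:380]
im=np.hstack([cv2.resize(a,(400,300)),cv2.resize(b,(400,300))])
cv2.imwrite('pics/g1.png',im[...,::-1]);print(get_obs()['force'])
```

```text
[-0.10213363  0.21330473  0.71229845]
```

View pics/g1.png

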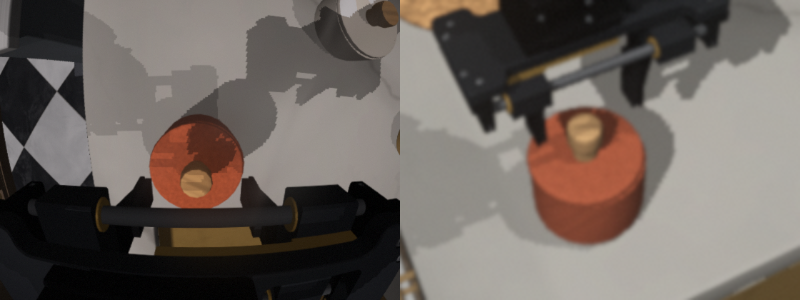

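The wrist view (left) shows the pot at (196,165) between the fingers at (145,190) and (250,190). In the scene crop (right) the tips at (537,145) and (632,100) look further back than the knob at (584,130), so I'll check that by projecting the TCP.

Run:
```python
from h import *
c=eyes.read_camera('scene');o=get_obs();print(o['tool_pos'],o['grip_width'])
M=R.from_euler('xyz',c['rotation'],degrees=True).as_matrix()
def pr(p):
    q=M.T@(np.array(p)-c['origin']);return np.round([q[0]/q[2]*c['fx']+c['cx'],q[1]/q[2]*c['fy']+c['cy'],q[2]],3)
t=o['tool_pos']
for dx in(-.035,0,.035):
    p=pr(t+[dx,0,0]);print(p,'crop',400+(p[0]-180)*2,(p[1]-220)*2)
print('lid top',pr([.4345,-.319,.073]),'knob top',pr([.4345,-.319,.105]))
P=cloud(c);f=c['frame'].astype(int)
s=slice(225,345),slice(225,330);p=P[s].reshape(-1,3);g=f[s].reshape(-1,3)
dark=(g.sum(1)<110)&(p[:,2]>.07)&(p[:,2]<.12)
for m in(p[:,0]<.434,p[:,0]>.434):
    q=p[dark&m];print(len(q),q.min(0),q.max(0),q.mean(0))
k=p[(p[:,2]>.1)&(g[:,0]-g[:,2]>30)];print('knob',k.mean(0),k.max(0),len(k))
d=p[(p[:,2]>.068)&(p[:,2]<.076)&(g[:,0]-g[:,2]>30)][:,:2].astype(np.float32);print(cv2.minEnclosingCircle(d))
```

```text
[ 0.43502543 -0.31988911  0.07954401] 0.06917557405146374
[251.299 301.084   0.707] crop 542.598 162.168
[272.029 292.756   0.719] crop 584.058 145.51199999999994
[292.104 284.69    0.73 ] crop 624.208 129.38
lid top [271.537 294.994   0.723] knob top [271.236 282.284   0.702]
1 [ 0.39751776 -0.32897423  0.11973478] [ 0.39751776 -0.32897423  0.11973478] [ 0.39751776 -0.32897423  0.11973478]Traceback (most recent call last):
  File "<stdin>", line 14, in <module>
    return umr_minimum(a, axis, None, out, keepdims, initial, where)
ValueError: zero-size array to reduction operation minimum which has no identity
```

Run:
```python
from h import *
c=eyes.read_camera('scene');P=cloud(c);f=c['frame']
print(get_obs()['tool_pos'])
for u in(248,251,293,297):
    for v in range(256,306,4): print(u,v,np.round(P[v,u],3),f[v,u])
a=f[235:335,215:335];cv2.imwrite('pics/g2.png',cv2.resize(a,(720,600),interpolation=cv2.INTER_CUBIC)[...,::-1])
```

```text
[ 0.43489408 -0.31987304  0.07944539]
248 256 [ 0.392 -0.343  0.213] [94 75 44]
248 260 [ 0.389 -0.349  0.212] [41 40 43]
248 264 [ 0.387 -0.354  0.211] [40 40 41]
248 268 [ 0.385 -0.358  0.208] [32 30 30]
248 272 [ 0.385 -0.358  0.2  ] [33 31 31]
248 276 [ 0.394 -0.33   0.155] [30 26 26]
248 280 [ 0.394 -0.331  0.147] [28 25 23]
248 284 [ 0.393 -0.331  0.138] [27 23 21]
248 288 [ 0.392 -0.331  0.13 ] [29 25 23]
248 292 [ 0.392 -0.331  0.12 ] [95 52 38]
248 296 [ 0.401 -0.305  0.073] [160  84  59]
248 300 [ 0.398 -0.312  0.074] [151  80  57]
248 304 [ 0.395 -0.318  0.073] [170  89  61]
251 256 [ 0.395 -0.345  0.212] [99 90 75]
251 260 [ 0.392 -0.351  0.212] [40 39 41]
251 264 [ 0.39  -0.356  0.211] [41 39 40]
251 268 [ 0.389 -0.358  0.206] [31 30 30]
251 272 [ 0.389 -0.357  0.196] [33 31 30]
251 276 [ 0.399 -0.329  0.152] [62 59 57]
251 280 [ 0.398 -0.33   0.144] [41 33 31]
251 284 [ 0.398 -0.329  0.134] [35 28 26]
251 288 [ 0.397 -0.33   0.125] [31 26 24]
251 292 [ 0.408 -0.299  0.073] [120  63  47]
251 296 [ 0.405 -0.306  0.072] [169  88  63]
251 300 [ 0.402 -0.313  0.072] [147  77
[... 490 characters left out ...]
296 [ 0.256 -0.716  0.669] [174  92  64]
293 300 [ 0.46  -0.343  0.074] [173  92  65]
293 304 [ 0.456 -0.35   0.074] [175  93  65]
297 256 [ 0.471 -0.33   0.158] [27 24 23]
297 260 [ 0.471 -0.33   0.15 ] [28 26 25]
297 264 [ 0.472 -0.33   0.139] [29 27 26]
297 268 [ 0.473 -0.329  0.128] [30 27 26]
297 272 [ 0.473 -0.329  0.12 ] [47 43 42]
297 276 [ 0.516 -0.253  0.001] [111 108 102]
297 280 [ 0.512 -0.261 -0.   ] [112 108 103]
297 284 [ 0.507 -0.269  0.   ] [123  95  85]
297 288 [ 0.477 -0.324  0.073] [171  90  63]
297 292 [ 0.473 -0.332  0.074] [174  92  65]
297 296 [ 0.469 -0.339  0.073] [174  92  65]
297 300 [ 0.466 -0.344  0.072] [172  92  64]
297 304 [ 0.463 -0.351  0.072] [173  91  65]
```

View pics/g2.png

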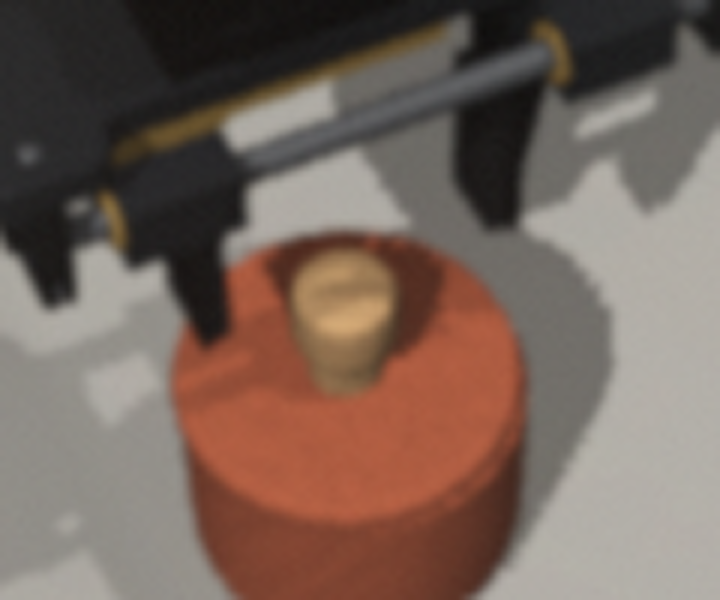

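Depth puts the finger ends at z≈0.118, not at the reported 0.079; x and y agree. I'll check whether the initial views show the same offset.

Run:
```python
from h import *
for n in('side','scene'):
    c=dict(np.load(n+'.npz'));P=cloud(c).reshape(-1,3);g=c['frame'].reshape(-1,3).astype(int)
    for s in(-1,1):
        m=(abs(P[:,0]-.65-s*.05)<.025)&(abs(P[:,1])<.025)&(P[:,2]>.12)&(P[:,2]<.4)
        q=P[m];z=np.sort(q[:,2]);t=q[q[:,2]<z[0]+.03] if len(q) else q
        print(n,'start TCP .183: lowest z',z[:6].round(3),len(q),t.mean(0).round(3) if len(q) else '')
for n in('side','scene'):
    c=eyes.read_camera(n);P=cloud(c).reshape(-1,3);g=c['frame'].reshape(-1,3).astype(int)
    for s in(-1,1):
        m=(abs(P[:,0]-.4345-s*.042)<.022)&(abs(P[:,1]+.319)<.025)&(P[:,2]>.077)&(P[:,2]<.4)
        z=np.sort(P[m][:,2]);print(n,'now .079',z[:6].round(3),len(z))
```

```text
side start TCP .183: lowest z [0.221 0.221 0.221 0.221 0.222 0.222] 1394 [0.6   0.009 0.236]
side start TCP .183: lowest z [0.221 0.221 0.221 0.221 0.222 0.222] 1004 [0.696 0.006 0.236]
scene start TCP .183: lowest z [0.222 0.223 0.223 0.223 0.223 0.224] 1264 [ 0.6   -0.005  0.237]
scene start TCP .183: lowest z [0.22  0.222 0.222 0.222 0.223 0.223] 749 [ 0.696 -0.005  0.237]
side now .079 [0.117 0.119 0.119 0.12  0.121 0.122] 757
side now .079 [0.117 0.117 0.118 0.12  0.12  0.121] 708
scene now .079 [0.117 0.117 0.117 0.118 0.118 0.119] 2996
scene now .079 [0.117 0.117 0.117 0.117 0.118 0.118] 1034
```

Both cameras show a steady 38 mm offset: the real fingertips sit 38 mm above the reported TCP. I'll descend the rest slowly, watching the force.

servo_tool(series=[[[0,0,0.03,0,0,0,0.8],[0,0,0.06,0,0,0,0.8],[0,0,0.09,0,0,0,0.8],[0,0,0.1,0,0,0,0.8],[0,0,0.1,0,0,0,0.8]]])

```text
time_s: 2.4
tool_pos: [0.4329, -0.3188, 0.0465]
tool_rot: [-179.8, -0.1, 90.0]
force: [0.1, 0.2, 0.5]
grip_width: 0.0694
grasp_force: 0.0
```

Run:
```python
from h import *
print(get_obs()['force'],get_obs()['tool_pos'])
c=eyes.read_camera('scene');a=c['frame'][235:335,215:335]
cv2.imwrite('pics/g3.png',cv2.resize(a,(480,400),interpolation=cv2.INTER_CUBIC)[...,::-1])
P=cloud(c).reshape(-1,3)
for s in(-1,1):
    m=(abs(P[:,0]-.4345-s*.042)<.022)&(abs(P[:,1]+.319)<.025)&(P[:,2]>.077)&(P[:,2]<.4)
    z=np.sort(P[m][:,2]);print(z[:8].round(3),len(z))
```

```text
[0.07172768 0.23384105 0.48266371] [ 0.43286251 -0.31877007  0.04647292]
[0.085 0.086 0.086 0.086 0.086 0.086 0.086 0.087] 3311
[0.083 0.083 0.084 0.084 0.085 0.085 0.086 0.086] 1041
```

View pics/g3.png

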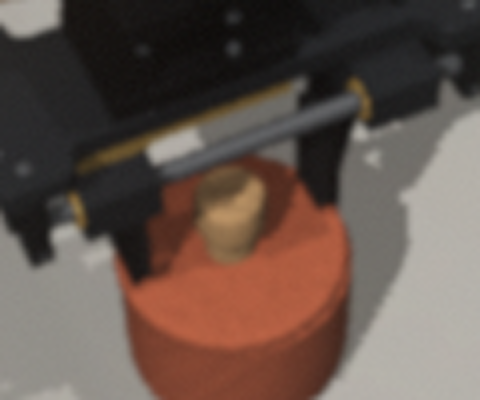

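The fingers now straddle the knob at (230,215), with tips at (140,280) and (320,205) and true z≈0.085. I'll lower 6 mm more and close.

servo_tool(series=[[[0,0,0.01,0,0,0,0.8],[0,0,0.02,0,0,0,0.6],[0,0,0.02,0,0,0,0.45],[0,0,0.02,0,0,0,0.38],[0,0,0.02,0,0,0,0.3],[0,0,0.02,0,0,0,0.2],[0,0,0.02,0,0,0,0.2],[0,0,0.02,0,0,0,0.2],[0,0,0.02,0,0,0,0.2]]], grip_force=15)

```text
time_s: 3.2
tool_pos: [0.4342, -0.3196, 0.0424]
tool_rot: [180.0, 0.0, 90.0]
force: [-0.3, -1.1, 0.2]
grip_width: 0.0275
grasp_force: 15.0
```

servo_tool(series=[[[0,0,-0.01,0,0,0,0.1],[0,0,-0.03,0,0,0,0.1],[0,0,-0.06,0,0,0,0.1],[0,0,-0.1,0,0,0,0.1],[0,0,-0.15,0,0,0,0.1],[0,0,-0.2,0,0,0,0.1],[0,0,-0.24,0,0,0,0.1],[0,0,-0.27,0,0,0,0.1],[0,0,-0.29,0,0,0,0.1],[0,0,-0.3,0,0,0,0.1],[0,0,-0.3,0,0,0,0.1]]], grip_force=20)

```text
time_s: 4.12
tool_pos: [0.4343, -0.3197, 0.1329]
tool_rot: [180.0, 0.0, 90.0]
force: [0.3, 0.0, -2.0]
grip_width: 0.0279
grasp_force: 20.0
```

Run:
```python
from h import *
o=get_obs();print(o['force'],o['tool_pos'],o['grip_width'])
a=eyes.read_camera('scene')['frame'][200:370,160:390]
b=eyes.read_camera('side')['frame'][90:260,200:430]
cv2.imwrite('pics/l1.png',np.hstack([cv2.resize(x,(400,296)) for x in(a,b)])[...,::-1])
```

```text
[ 0.29208349  0.00967497 -1.97363117] [ 0.43425822 -0.31967042  0.132851  ] 0.02786481697788507
```

View pics/l1.png

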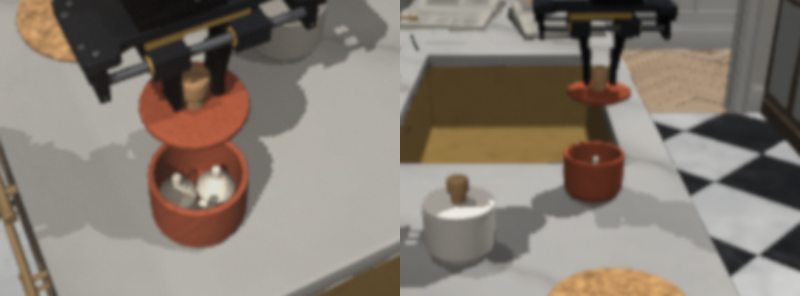

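The lid is off and level, in the scene half at (195,105) and the side half at (598,92). The pot stands open with the garlic inside. Next: carry it over to the trivet.

servo_tool(series=[[[0.03,0,0,0,0,0,0.1],[0.1,0,0,0,0,0,0.1],[0.2,0.01,0,0,0,0,0.1],[0.31,0.02,0,0,0,0,0.1],[0.43,0.02,0,0,0,0,0.1],[0.55,0.02,0,0,0,0,0.1],[0.67,0.02,0,0,0,0,0.1],[0.78,0.02,0,0,0,0,0.1],[0.88,0.02,0,0,0,0,0.1],[0.95,0.02,0,0,0,0,0.1],[0.99,0.02,0,0,0,0,0.1],[1,0.02,0,0,0,0,0.1]]])

```text
time_s: 5.22
tool_pos: [0.4392, -0.0161, 0.1317]
tool_rot: [-179.9, -0.0, 90.3]
force: [-0.7, -0.2, -2.1]
grip_width: 0.0272
grasp_force: 20.0
```

servo_tool(series=[[[0.02,0,0.02,0,0,0,0.1],[0.03,0,0.08,0,0,0,0.1],[0.03,0,0.15,0,0,0,0.1],[0.03,0,0.22,0,0,0,0.1],[0.03,0,0.29,0,0,0,0.1],[0.03,0,0.35,0,0,0,0.1],[0.03,0,0.39,0,0,0,0.1],[0.03,0,0.41,0,0,0,0.1],[0.03,0,0.42,0,0,0,0.1],[0.03,0,0.42,0,0,0,0.1]]])

```text
time_s: 6.05
tool_pos: [0.4396, -0.011, 0.0058]
tool_rot: [-179.9, 0.0, 89.9]
force: [0.3, -0.3, -2.2]
grip_width: 0.0274
grasp_force: 20.0
```

Run:
```python
from h import *
o=get_obs();print(o['force'],o['tool_pos'],o['grip_width'])
c=eyes.read_camera('scene');d=eyes.read_camera('side')
for x in(c,d):
    P=cloud(x).reshape(-1,3);g=x['frame'].reshape(-1,3).astype(int)
    m=(np.hypot(P[:,0]-.44,P[:,1]+.01)<.07)&(g[:,0]>1.6*g[:,1])&(P[:,2]>.012)
    q=P[m];print(len(q),np.percentile(q[:,2],[2,25,50,75,98]).round(3))
    q=q[q[:,2]>np.percentile(q[:,2],40)];print(cv2.minEnclosingCircle(q[:,:2].astype(np.float32)))
cv2.imwrite('pics/p1.png',np.hstack([cv2.resize(c['frame'][110:280,100:330],(400,296)),cv2.resize(d['frame'][170:340,200:430],(400,296))])[...,::-1])
```

```text
[ 0.29052009 -0.34103362 -2.21689806] [ 0.43961964 -0.01102153  0.0057628 ] 0.027446541608101865
772 [0.032 0.036 0.036 0.037 0.045]
((0.438355028629303, -0.01607782393693924), 0.045731060206890106)
845 [0.031 0.036 0.036 0.037 0.185]
((0.4403180778026581, -0.007778582163155079), 0.04422204941511154)
```

View pics/p1.png

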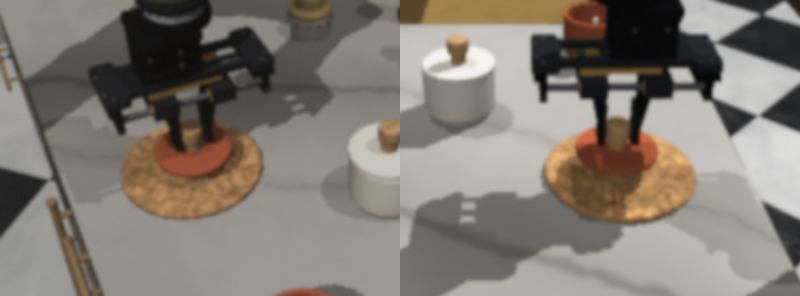

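The lid hovers level over the trivet, in the scene half at (193,150) and the side half at (617,150). Its disc top is at 0.036, so about 14 mm remain.

servo_tool(series=[[[0,0,0.01,0,0,0,0.1],[0,0,0.02,0,0,0,0.1],[0,0,0.028,0,0,0,0.1],[0,0,0.034,0,0,0,0.1],[0,0,0.038,0,0,0,0.1],[0,0,0.041,0,0,0,0.1],[0,0,0.041,0,0,0,0.1]]])

```text
time_s: 6.73
tool_pos: [0.4399, -0.0105, -0.0062]
tool_rot: [-180.0, 0.0, 90.0]
force: [1.0, 0.1, -2.2]
grip_width: 0.0273
grasp_force: 20.0
```

servo_tool(series=[[[0,0,0.002,0,0,0,0.1],[0,0,0.004,0,0,0,0.1],[0,0,0.006,0,0,0,0.1],[0,0,0.006,0,0,0,0.1],[0,0,0.006,0,0,0,0.1]]])

```text
time_s: 7.15
tool_pos: [0.44, -0.0105, -0.0079]
tool_rot: [-180.0, 0.0, 90.0]
force: [0.4, -0.3, -2.1]
grip_width: 0.0274
grasp_force: 20.0
```

Weight still hangs on the gripper, so I'll lower in small steps until contact.

servo_tool(series=[[[0,0,0.002,0,0,0,0.1],[0,0,0.003,0,0,0,0.1],[0,0,0.003,0,0,0,0.1]]])

```text
time_s: 7.4
tool_pos: [0.4401, -0.0106, -0.0087]
tool_rot: [180.0, 0.0, 90.0]
force: [0.0, 0.0, -3.0]
grip_width: 0.027
grasp_force: 20.0
```

Run:
```python
from h import *
o=get_obs();print(o['force'],o['tool_pos'])
for n in('scene','side'):
    x=eyes.read_camera(n)
    P=cloud(x).reshape(-1,3);g=x['frame'].reshape(-1,3).astype(int)
    m=(np.hypot(P[:,0]-.44,P[:,1]+.01)<.05)&(g[:,0]>1.6*g[:,1])&(P[:,2]>.012)
    print(np.percentile(P[m][:,2],[25,50,75]))
```

```text
[ 0.02967656  0.00421383 -3.01751902] [ 0.44008639 -0.01056361 -0.00868533]
[0.02090208 0.02198896 0.02287514]
[0.02051951 0.02124063 0.02199054]
```

servo_tool(series=[[[0,0,0.001,0,0,0,0.1],[0,0,0.002,0,0,0,0.1],[0,0,0.002,0,0,0,0.1]]])

```text
time_s: 7.75
tool_pos: [0.4401, -0.0105, -0.0087]
tool_rot: [-180.0, 0.0, 90.0]
force: [-2.8, -0.1, 5.1]
grip_width: 0.0272
grasp_force: 20.0
```

servo_tool(series=[[[0,0,0.001,0,0,0,0.1],[0,0,0.002,0,0,0,0.1],[0,0,0.002,0,0,0,0.1]]])

```text
time_s: 8.0
tool_pos: [0.4401, -0.0105, -0.0088]
tool_rot: [-180.0, 0.0, 90.0]
force: [-4.7, 0.9, 10.3]
grip_width: 0.0274
grasp_force: 20.0
```

Contact made. I'll ease the preload, release slowly and rise.

servo_tool(series=[[[0,0,-0.001,0,0,0,0.3],[0,0,-0.002,0,0,0,0.32],[0,0,-0.002,0,0,0,0.34],[0,0,-0.002,0,0,0,0.37],[0,0,-0.002,0,0,0,0.42],[0,0,-0.002,0,0,0,0.55],[0,0,-0.002,0,0,0,0.7],[0,0,-0.002,0,0,0,0.7],[0,0,-0.002,0,0,0,0.7],[0,0,-0.002,0,0,0,0.7]]], grip_force=5)

```text
time_s: 8.83
tool_pos: [0.4401, -0.0105, -0.0093]
tool_rot: [180.0, 0.0, 90.0]
force: [0.1, -0.3, -1.1]
grip_width: 0.0583
grasp_force: 0.0
```

servo_tool(series=[[[0,0,-0.02,0,0,0,0.7],[0,0,-0.08,0,0,0,0.7],[0,0,-0.17,0,0,0,0.7],[0,0,-0.27,0,0,0,0.7],[0,0,-0.37,0,0,0,0.7],[0,0,-0.46,0,0,0,0.7],[0,0,-0.53,0,0,0,0.7],[0,0,-0.57,0,0,0,0.7],[0,0,-0.6,0,0,0,0.7],[0,0,-0.6,0,0,0,0.7]]])

```text
time_s: 9.67
tool_pos: [0.4412, -0.0105, 0.1728]
tool_rot: [179.8, 0.0, 90.0]
force: [0.9, -0.4, 0.1]
grip_width: 0.0609
grasp_force: 0.0
```

Run:
```python
from h import *
o=get_obs();print(o['force'],o['tool_pos'],o['grip_width'],o['time_s'])
ims=[]
for n in('scene','side'):
    x=eyes.read_camera(n);ims.append(cv2.resize(x['frame'],(400,300)))
    P=cloud(x).reshape(-1,3);g=x['frame'].reshape(-1,3).astype(int);red=g[:,0]>1.6*g[:,1]
    m=(np.hypot(P[:,0]-.44,P[:,1]+.01)<.06)&red&(P[:,2]>.018)&(P[:,2]<.026);q=P[m]
    pl=np.linalg.lstsq(np.c_[q[:,:2],np.ones(len(q))],q[:,2],rcond=None)[0]
    print(n,np.median(q[:,2]),'slope',pl[:2],circ(cv2.convexHull(q[:,:2].astype(np.float32))[:,0],.046))
    m=(np.hypot(P[:,0]-.4345,P[:,1]+.319)<.06)&(P[:,2]>.058)&(P[:,2]<.07)&red
    print(' pot rim',cv2.minEnclosingCircle(P[m][:,:2].astype(np.float32)),m.sum())
cv2.imwrite('pics/end.png',np.hstack(ims)[...,::-1])
```

```text
[ 0.94348221 -0.35972757  0.06571738] [ 0.44124957 -0.01051763  0.17282519] 0.06087653955363545 9.6667
scene 0.022056124643935027 slope [0.00243862 0.00716898] [ 0.44111307 -0.01280967]
 pot rim ((0.43733736872673035, -0.3212708532810211), 0.04642074555158615) 685
side 0.02121799841403202 slope [-0.00011305 -0.01115711] [ 0.43946501 -0.00902603]
 pot rim ((0.4348007142543793, -0.31742995977401733), 0.04743199422955513) 195
```

View pics/end.png

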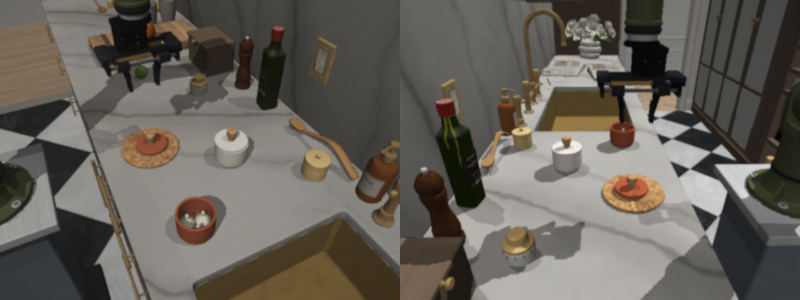

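The lid lies flat and knob up in the middle of the trivet, in the scene half at (151,145) and the side half at (632,188). The terracotta pot is open and in place, the white pot is still closed and the gripper is clear.

```bash
python3 -c "
from cell import env;print(env.sign_off())"
```

```text
the job is handed in; nothing more can be done
None
```

The terracotta lid is flat and knob up on the cork trivet, about 5 mm off centre and well inside the edge; the pot stands open where it was, the white pot is still closed, and I handed the job in at about 10 s on the robot's clock. The cameras showed the fingertips about 38 mm above the reported TCP, so I set heights from the images.

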